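Lock the bayonet lid on the polishing pot

TASK

Close the metal polishing pot on the jeweller's bench with its bayonet lid: set the lid in the pot's mouth, feel for the slots by resting it lightly on the collar and turning, push it down against the spring so the lugs pass under the collar, twist it clockwise (seen from above) to the stop, then let it spring up into its locking notches and let go. Be gentle, never forcing the lid against the pot with more than 80 N, and leave the bowl, jar and hammer where they are.

Things in the scene. Friction and masses are not known exactly. Their poses are not given: they have to be found in the camera images.
- lid: loose bare-metal lid, about 250 g, standing upright on the bench. Origin: centre of its underside, z up. From the bottom: round pilot 50 mm in diameter, tapering to 41 mm over its lowest 6 mm, with two lugs; flange 92 mm in diameter from 29 to 37 mm up; bar handle along x on top. A half turn makes no difference
- lid_handle (a point): on the lid's axis, 53 mm above the lid's origin, in the middle of the bar handle, which is 64 mm long (x), 16 mm wide (y) and reaches from 37 mm (flange top) to 70 mm above the lid's origin; axes as the lid's
- lid_lugs (a point): on the lid's axis, 11 mm above its origin, midway between the two lugs, which stick out opposite each other along +x and -x, exactly under the handle's ends: 12 mm wide, 6 mm thick (8 to 14 mm above the origin), reaching 35 mm from the axis
- pot: fixed round metal pot, 92 mm in diameter, on a 130 mm square wooden board 18 mm thick. Origin: centre of the board's underside, z up. The collar's top is 110 mm above it. The slots lie roughly along the pot's +x and -x (board edges), but the collar was fitted by hand, up to 0.35 rad off to either side: not measured, must be seen or felt. It does not turn in use
- pot_mouth (a point): centre of the collar's top, 110 mm above the pot's origin. Round hole 54 mm in diameter, two opposite slots open upwards, 17 mm wide, reaching 39 mm from the axis; collar ledge 10 mm thick. Lugs that miss the slots rest on the collar's top, lid origin then 102 mm above the pot's; over the slots the lid can go deeper
- pot_pressed (a point): point on the pot's axis, 83 mm up: a good place for the lid's origin while twisting. A spring plate meets the lid at 98 mm with 1 N, rising 0.7 N per mm to 12 N here. Below 86 mm the lugs are under the ledge and can turn clockwise (from above) 0.80 rad from the slots to a firm stop, with 0.08 rad of play; the other way is blocked. At 81 mm the flange hits the collar, hard
- pot_locked (a point): point on the pot's axis, 89 mm up, where the lid's origin is when locked: at the stop the ledge has notches 3 mm deep, 17 mm wide, into which the spring lifts the lugs when the lid is let go or raised. Under the plain ledge, not locked, the lid's origin would be at 86 mm; above 94 mm it is loose
- bowl: small terracotta bowl, 72 mm in diameter, 34 mm high, loose; origin under its centre. Leave alone
- jar: amber glass jar with a white cap, 52 mm in diameter, 75 mm high, loose; origin under its centre. Leave alone
- hammer: small hammer with a wooden handle lying along its x, 220 mm long, loose. Leave alone

How it is judged:
By the outcome, as a careful person would: the job done as asked, in the order asked, and still so for the second after the job is handed in, with the robot touching nothing.
It also fails if it takes over 72 s, if anything falls off the work surface, if the arm or the gripper's body presses on something with over 40 N, if the wrist force passes 120 N, or if a joint passes its speed limit or range.

ROBOT

A 6-joint arm with a two-finger parallel gripper is mounted at the origin on the work surface. World frame = base frame: x ahead of the robot, y to its left, z up, the work surface at z = 0. Lengths are in m, angles in rad, forces in N, time in s.
With the tool pointing down it reaches from about 0.25 to 0.775 m from the base axis. Payload 4 kg.
Tool frame: the origin (TCP) lies between the finger pads; the fingertips stand 22 mm ahead of it and the grasp point (between the pads) lies 3 mm ahead of it; z points along the fingers, y is the line along which they close (so a half turn about z gives the same grasp; the last joint's range is limited). The gripper opens to 94 mm and grips with 3 to 60 N. Pads are 16 mm wide; open, the fingers measure 119 mm over their backs; the gripper's body (75 mm by 177 mm) begins 78 mm behind the grasp point.
Start: joints at [-1.33, 0.087, 1.371, -0, 1.684, -0.103], TCP at [0.185, -0.518, 0.228] pointing down, gripper open.
Joint ranges: [-3.1, 3.1], [-0.76, 2.03], [0.27, 2.55], [-1.08, 4.22], [0.17, 2.65], [-2.57, 2.57]. Speed limits (rad/s): [2.79, 2.79, 3.14, 3.14, 3.14, 3.14].

INTERFACE

Orientations are given as a unit quaternion [x, y, z, w].
In Python, from cell import observe, cams, job gives the robot as it stands.
- The arm moves only by the shell command python3 -m inch 'ROWS' [OPENING]. ROWS is JSON, a list that holds one entry, the list of rows, each a list of 4 numbers: the shift along the tool's x, y, z in units of 50 mm (1.0 is 50 mm), then the turn about the tool's z in units of 8 degrees (1.0 is 8 degrees). In form: [[[x, y, z, twist], ...]]. A call has 1 to 20 rows; each row shifts and turns the commanded pose from where the row before left it, along the tool's axes as they then stand; what a row does not reach is not made up. A row lasts 1/10 s, in which the tool goes at most 50 mm and 8.59 degrees, less where a joint would pass 70% of its speed; a pose out of reach is approached as far as the arm can. A call is refused whole if a number of a shift passes 1 or a number of a turn 1, either way. A call with a gripper value outside its range is refused whole. OPENING is the closure, from -1 (fully open) to 1 (shut), set as the call begins (- or left out, the last holds). The fingers move at their own pace and stop on an object; the grip force is fixed at half the most. Time passes only in rows, so rows that do not move let the fingers close. It gives the time, the measured TCP pose, the force, the opening and the grip force at its end, in the units of the state.
- observe(): the state, without advancing time (a new reading comes with each control period).
- cams.get_image(name): name is "side" or "top"; returns a dict with "frame" (400x640x3 uint8, red, green, blue), "depth" (400x640 float32, m along the optical axis (not along the pixel's ray), 0 where there is no reading), "fov_y" (degrees; the focal length in pixels is half the picture's height over the tangent of half this angle, whatever the lens; pixels are square), "cx", "cy" (the principal point, pixels), "world_to_cam" (4x4, takes a point from world to camera coordinates). Camera axes: x right, y down, z forward; pixel columns grow to the right and rows downward; lengths in m; the calibration is good to about 2 mm. A picture is of the moment at which its call begins.
- job.job_done(): hands the job in; it is judged then, once.
The state is a dict: "t": time; "joint_positions": joint angles; "dq": joint speeds; "tau": joint torques, N m; "tool_pos": TCP position; "tcp_rot": TCP orientation; "wrist_force": force on the tool from outside, world axes, zero at the start; "wrist_torque": the same for the moment, N m; "gripper_width": opening from 0.0 (shut) to 1.0 (fully open); "grip_force": force on a finger pad.
Only numpy, scipy, OpenCV 4.12 (cv2) and the standard library are available. Lean on these libraries where they do the work, as an engineer would, in place of code of your own. Each camera call takes 0.05 s, during which the arm holds its last target. There are 200 camera calls.

## Working session

There is one attempt and no reset: what is moved stays moved. The work goes in short steps, Python scripts to look and compute and a shell command to move; the robot and the scene stay as the last step left them, time stands still between calls to the robot, and variables do not carry over. Pictures are saved under pics/ and viewed, at most 10 in all, crops included, and the job is handed in when it is done.

```bash
mkdir -p pics; cat > h.py <<'E'
import numpy as np, cv2
from cell import observe, cams, job
def grab(n):
    d=cams.get_image(n); d['f']=200/np.tan(np.radians(d['fov_y'])/2); d['T']=np.linalg.inv(np.array(d['world_to_cam'])); return d
def ray(d,u,v,z):
    T=d['T']; r=T[:3,:3]@np.array([(u-d['cx'])/d['f'],(v-d['cy'])/d['f'],1]); o=T[:3,3]
    return o+r*(z-o[2])/r[2]
def cloud(d):
    v,u=np.mgrid[0:400,0:640]; z=d['depth']
    P=np.stack([(u-d['cx'])/d['f']*z,(v-d['cy'])/d['f']*z,z],-1)
    W=P@d['T'][:3,:3].T+d['T'][:3,3]; W[z==0]=np.nan; return W
def proj(d,p):
    q=np.array(d['world_to_cam'])@np.append(p,1); return q[:2]/q[2]*d['f']+[d['cx'],d['cy']]
E
python3 - <<'E'
from h import *
for n in('top','side'):
    d=grab(n); cv2.imwrite(f'pics/{n}0.png',d['frame'][...,::-1]); print(n,d['f'],d['T'][:3,3].round(3),d['T'][:3,2].round(2),d['cx'],d['cy'])
    W=cloud(d); print((W[::50,::80,2]).round(3))
s=observe();print(s)
E
```

```text
top 368.690689250706 [0.501 0.019 0.871] [ 0.15 -0.04 -0.99] 317.36644234014204 201.34743970271063
[[-0.754 -0.742 -0.745 -0.747 -0.752 -0.75  -0.755 -0.746]
 [-0.751 -0.749 -0.747 -0.75  -0.749 -0.753 -0.755 -0.754]
 [-0.744  0.02  -0.001 -0.     0.001 -0.     0.    -0.   ]
 [ 0.001  0.005  0.003  0.077 -0.003 -0.002  0.003 -0.   ]
 [ 0.005 -0.003  0.001  0.001 -0.002 -0.     0.     0.05 ]
 [-0.001  0.001 -0.002  0.041 -0.001  0.105  0.001  0.   ]
 [ 0.001  0.003 -0.     0.001  0.002  0.002  0.002  0.015]
 [ 0.057 -0.     0.002  0.002  0.003  0.001  0.     0.012]]
side 497.7032758301478 [ 0.572 -0.964  0.662] [ 0.06  0.87 -0.5 ] 315.34443354718485 201.53461885003907
[[ 0.548  0.532  0.287  0.293  0.294  0.297  0.301  0.306]
 [ 0.189  0.448  0.051  0.046  0.044  0.046  0.048  0.047]
 [-0.012  0.356 -0.225 -0.231 -0.231 -0.229 -0.231 -0.239]
 [-0.212  0.253  0.    -0.001  0.013 -0.    -0.537 -0.558]
 [ 0.157  0.138  0.     0.001  0.    -0.001 -0.748 -0.749]
 [ 0.03   0.001 -0.     0.112  0.026  0.024 -0.748 -0.747]
 [ 0.001  0.001 -0.001  0.016 -0.002  0.001 -0.748 -0.755]
 [ 0.001 -0.002 -0.    -0.     0.001  0.    -0.001 -0.753]]
{'t': 0.1, 'joint_positions': array([-1.33011326e+00,  8.78891188e-02,  1.37209146e+00, -2.70478171e-05,
        1.68359935e+00, -1.03084535e-01]), 'dq': array([ 0.00043663, -0.00160022, -0.00264529,  0.00085173,  0.00045706,
        0.0019122 ]), 'tau': array([ 2.50609672e-03, -3.41251481e+01, -3.03300941e+01,  7.20805954e-02,
        3.03587120e-02, -9.47814669e-05]), 'tool_pos': array([ 0.18525775, -0.51738321,  0.22642271]), 'tcp_rot': array([ 9.85264084e-01,  1.71037121e-01, -8.17151686e-05, -9.90361278e-04]), 'wrist_force': array([ 0.01971455,  0.05806905, -0.2859104 ]), 'wrist_torque': array([ 0.00620712, -0.0026229 ,  0.01085048]), 'grip_force': 0.0, 'gripper_width': 0.9999284231555021}
```

View pics/top0.png

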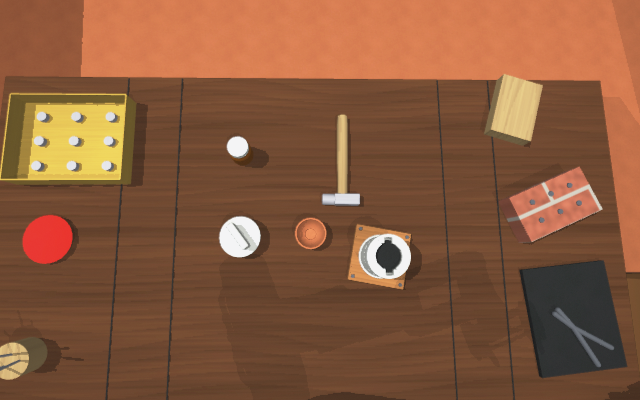

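View pics/side0.png

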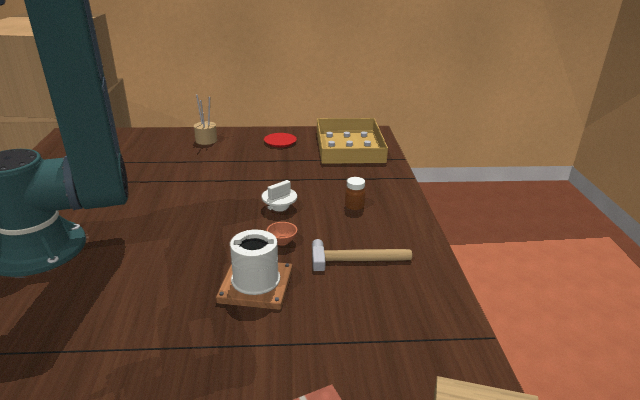

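The top view shows the lid at (240,237) with its handle running from the upper left to the lower right. The pot mouth is at (388,256), with slots seemingly at about (390,240) and (387,273). The side view shows the lid at (280,200) and the pot at (255,262).

```bash
python3 - <<'E'
from h import *
d=grab('top'); W=cloud(d); f=d['frame']; hsv=cv2.cvtColor(f,cv2.COLOR_RGB2HSV)
def blob(mask,c,r=45):
    m=np.zeros((400,640),np.uint8); cv2.circle(m,c,r,255,-1); m&=mask.astype(np.uint8)*255
    k=max(cv2.findContours(m,cv2.RETR_EXTERNAL,cv2.CHAIN_APPROX_NONE)[0],key=cv2.contourArea); return k
bright=(hsv[...,1]<70)&(hsv[...,2]>110)
k=blob(bright,(240,237)); (u,v),r=cv2.minEnclosingCircle(k); e=cv2.fitEllipse(cv2.convexHull(k)); print('lid',u,v,r,e, ray(d,*e[0],.037), 'diam',2*r*d['T'][2,3]/d['f'])
k=blob(bright,(390,256)); e=cv2.fitEllipse(cv2.convexHull(k)); print('pot outl',e,ray(d,*e[0],.11))
dark=(hsv[...,2]<80)
k=blob(dark,(388,256),22); e=cv2.fitEllipse(cv2.convexHull(k)); print('mouth',cv2.minAreaRect(k),cv2.minEnclosingCircle(k),ray(d,*e[0],.11)); R=cv2.minEnclosingCircle(k)
P=np.array([ray(d,*p[0],.11)[:2] for p in k]); c=ray(d,*e[0],.11)[:2]
# collar cloud
z=W[...,2]; m=(abs(z-.11)<.006)&bright&(abs(W[...,0]-c[0])<.06)&(abs(W[...,1]-c[1])<.06); print('collar pts',m.sum(),np.nanmean(W[m],0), cv2.minEnclosingCircle(W[m][:,:2].astype(np.float32)))
# handle
lm=(z>.058)&(z<.085); lm[:,:205]=0; lm[:,275:]=0; lm[:200]=0; lm[275:]=0
Q=W[lm][:,:2].astype(np.float32); print('handle',lm.sum(),Q.mean(0),cv2.minAreaRect(Q))
q,_,V=np.linalg.svd(Q-Q.mean(0),full_matrices=False); print(np.degrees(np.arctan2(V[0,1],V[0,0])))
# board
bm=(abs(z-.018)<.008)&(hsv[...,1]>90)&(hsv[...,2]>90); k=blob(bm,(380,258),50); ra=cv2.minAreaRect(k); bp=[ray(d,*p,.018)[:2].round(4) for p in cv2.boxPoints(ra)]; print(ra,bp,np.mean(bp,0))
a=cv2.resize(f[210:305,195:290],(380,380),interpolation=2); b=cv2.resize(f[210:305,338:433],(380,380),interpolation=2)
cv2.imwrite('pics/z1.png',np.hstack([a,b])[...,::-1])
E
```

```text
lid 239.0660400390625 236.12779235839844 21.170085906982422 ((239.26634216308594, 236.26773071289062), (40.90695571899414, 42.382930755615234), 44.885902404785156) [0.55010858 0.16453872 0.037     ] diam 0.10002707832867178
pot outl ((384.48748779296875, 256.0168762207031), (46.1390495300293, 52.85028839111328), 93.99861907958984) [ 0.50265425 -0.14559435  0.11      ]
mouth ((387.7522277832031, 255.78317260742188), (24.92910385131836, 25.211318969726562), 41.18592834472656) ((388.0, 255.5), 15.787753105163574) [ 0.50299195 -0.15276258  0.11      ]
collar pts 938 [ 0.50229209 -0.15356032  0.11057341] ((0.5030501484870911, -0.15386103093624115), 0.04606621339917183)
handle 237 [0.54945433 0.16266775] ((0.5496398210525513, 0.16353923082351685), (0.06357350200414658, 0.016154158860445023), 36.48391342163086)
-143.0363
((379.44488525390625, 256.40484619140625), (57.109771728515625, 57.02528381347656), 9.727579116821289) [array([ 0.4506, -0.0764]), array([ 0.5785, -0.1019]), array([ 0.5549, -0.2331]), array([ 0.4274, -0.2045])] [ 0.50285  -0.153975]
```

View pics/z1.png

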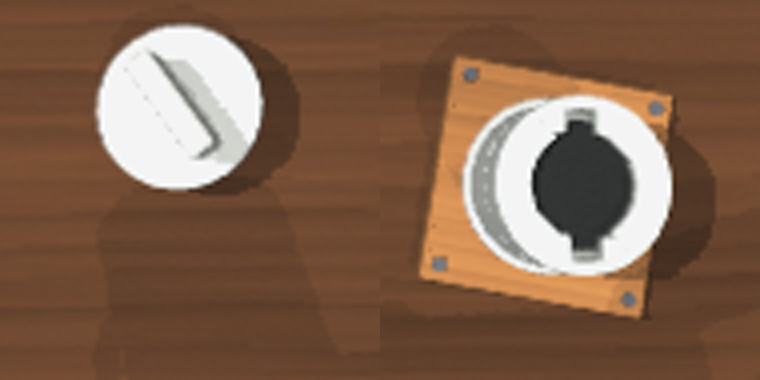

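The crop shows the lid handle clearly, and both pot slots at about (388.5,239) and (390,273) in the full picture. The sizes fit: the handle measures 63.6x16.2 mm and the collar radius 46 mm. I'll move above the lid and compute the slot angle at the same time.

```bash
python3 - <<'E'
from h import *
d=grab('top'); g=cv2.cvtColor(d['frame'],cv2.COLOR_RGB2GRAY); c=np.array([.503,-.1535])
for r in(.030,.033,.036):
    th=np.radians(np.arange(-60,300,1.)); uv=np.array([proj(d,[c[0]+r*np.cos(t),c[1]+r*np.sin(t),.11]) for t in th],np.float32)
    s=cv2.remap(g,uv[:,:1],uv[:,1:],1)[:,0]; m=s<215
    for lo,hi in((-45,45),(135,225)):
        a=np.degrees(th); k=m&(a>lo)&(a<hi); print(r,a[k].min() if k.any() else None,a[k].max() if k.any() else None,np.mean(a[k]))
E
python3 -m inch '[[[0.287,-0.26,0,0],[0.287,-0.26,0,0],[0.287,-0.26,0,0],[0.287,-0.26,0,0],[0.287,-0.26,0,0],[0.287,-0.26,0,0],[0.287,-0.26,0,0],[0.287,-0.26,0,0],[0.287,-0.26,0,0],[0.287,-0.26,0,0],[0.287,-0.26,0,0],[0.287,-0.26,0,0],[0.287,-0.26,0,0],[0.287,-0.26,0,0],[0.287,-0.26,0,0],[0.287,-0.26,0,0],[0.287,-0.26,0,0],[0.287,-0.26,0,0],[0.287,-0.26,0,0],[0.287,-0.26,0,0]]]' -1
```

```text
0.03 -17.0 29.000000000000004 5.045454545454546
0.03 165.0 209.0 186.6818181818182
0.033 -14.999999999999998 14.999999999999998 -5.730183352904034e-17
0.033 166.0 196.0 181.0
0.036 -14.0 13.0 -0.5
0.036 168.0 195.0 181.5
t: 2.2
tool_pos: [0.3681, -0.1746, 0.2276]
tcp_rot: [0.985, 0.171, 0.0, 0.0]
wrist_force: [0.5, -0.4, -0.3]
gripper_width: 1.001
grip_force: 0.0
```

```bash
python3 -m inch '[[[0.287,-0.26,0,0],[0.287,-0.26,0,0],[0.287,-0.26,0,0],[0.287,-0.26,0,0],[0.287,-0.26,0,0],[0.287,-0.26,0,0],[0.287,-0.26,0,0],[0.287,-0.26,0,0],[0.287,-0.26,0,0],[0.287,-0.26,0,0],[0.287,-0.26,0,0],[0.287,-0.26,0,0],[0.287,-0.26,0,0],[0.287,-0.26,0,0],[0.287,-0.26,0,0],[0.287,-0.26,0,0],[0.287,-0.26,0,0],[0.287,-0.26,0,0],[0.287,-0.26,0,0],[0.287,-0.26,0,0]]]'
python3 -m inch '[[[0,0,0,-0.54],[0,0,0,-0.54],[0,0,0,-0.54],[0,0,0,-0.54],[0,0,0,0],[0,0,0,0]]]'
python3 - <<'E'
from h import *
s=observe(); print(s['tool_pos'],s['wrist_force'])
from scipy.spatial.transform import Rotation as R
M=R.from_quat(s['tcp_rot']).as_matrix(); print(M.round(4)); print(np.degrees(np.arctan2(M[1,0],M[0,0])))
t=np.array([.5496,.1637,.0625])
print((M.T@(t-s['tool_pos'])/.05).round(3))
E
```

```text
t: 4.2
tool_pos: [0.55, 0.1669, 0.2277]
tcp_rot: [0.985, 0.171, 0.0, 0.0]
wrist_force: [0.2, 0.3, 0.2]
gripper_width: 0.999
grip_force: 0.0
t: 4.8
tool_pos: [0.55, 0.1658, 0.2276]
tcp_rot: [0.949, 0.317, 0.0, 0.0]
wrist_force: [-0.6, 0.2, 0.5]
gripper_width: 1.0
grip_force: 0.0
[0.55001516 0.16580054 0.2276423 ] [-0.61338172  0.17132026  0.50169283]
[[ 7.994e-01  6.008e-01  3.000e-04]
 [ 6.008e-01 -7.994e-01 -1.000e-04]
 [ 2.000e-04  2.000e-04 -1.000e+00]]
36.923877754251805
[-0.032  0.028  3.303]
```

```bash
python3 -m inch '[[[-0.03,0.03,0.3,0],[0,0,0.3,0],[0,0,0.3,0],[0,0,0.3,0],[0,0,0.3,0],[0,0,0.3,0],[0,0,0.3,0],[0,0,0.3,0],[0,0,0.25,0],[0,0,0.25,0],[0,0,0.15,0],[0,0,0.1,0],[0,0,0.1,0],[0,0,0.05,0],[0,0,0,0],[0,0,0,0]]]'
python3 - <<'E'
from h import *
s=observe();print(s['tool_pos'],s['wrist_force'],s['wrist_torque'])
d=grab('side'); cv2.imwrite('pics/g1.png',cv2.resize(d['frame'][130:250,200:360],(800,600))[...,::-1])
E
```

```text
t: 6.4
tool_pos: [0.5505, 0.1632, 0.0629]
tcp_rot: [0.948, 0.317, 0.0, 0.0]
wrist_force: [-0.2, 0.2, 0.1]
gripper_width: 1.0
grip_force: 0.0
[0.55054223 0.16315944 0.06290217] [-0.24703338  0.15565989  0.05287184] [-0.03097456 -0.01809455 -0.02611626]
```

View pics/g1.png

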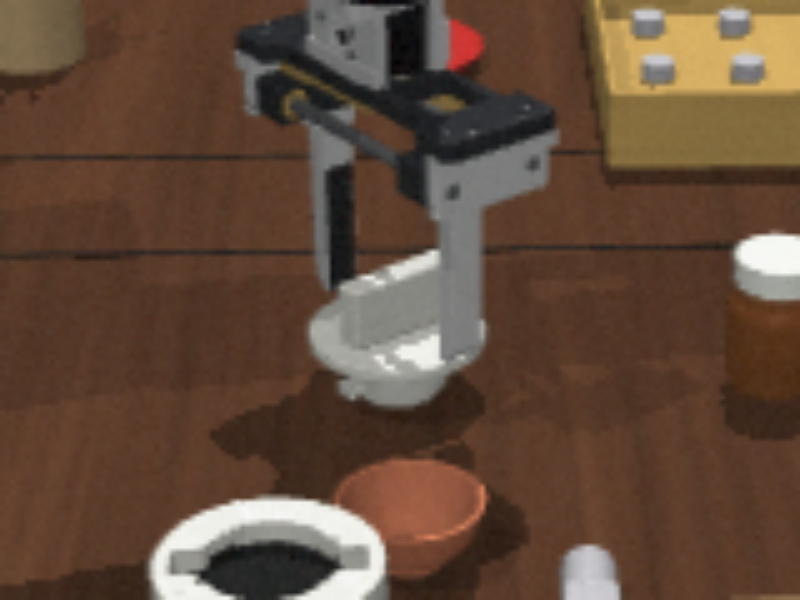

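The fingers straddle the handle on both sides, at crop (340,260) and (460,300). I'll close and lift.

```bash
python3 -m inch '[[[0,0,0,0],[0,0,0,0],[0,0,0,0],[0,0,0,0],[0,0,0,0],[0,0,0,0],[0,0,0,0],[0,0,0,0],[0,0,0,0],[0,0,0,0]]]' 1
python3 -c "
from h import *
s=observe();print(s['tool_pos'],s['wrist_force'],s['wrist_torque'],s['tcp_rot'])"
```

```text
t: 7.45
tool_pos: [0.5502, 0.1631, 0.0625]
tcp_rot: [0.948, 0.317, 0.0, 0.0]
wrist_force: [0.6, 0.0, 0.7]
gripper_width: 0.184
grip_force: 0.0
[0.55022861 0.16310599 0.06246157] [0.55725454 0.03586125 0.7423583 ] [-0.00193221 -0.04080057 -0.00590187] [9.48379390e-01 3.17138032e-01 3.25532312e-08 4.13216174e-05]
```

```bash
python3 -m inch '[[[0,0,0,0],[0,0,0,0],[0,0,0,0],[0,0,0,0],[0,0,-0.05,0],[0,0,-0.15,0],[0,0,-0.25,0],[0,0,-0.25,0],[0,0,-0.25,0],[0,0,-0.25,0],[0,0,-0.25,0],[0,0,-0.25,0],[0,0,-0.25,0],[0,0,-0.25,0],[0,0,-0.25,0],[0,0,-0.25,0],[0,0,-0.25,0],[0,0,-0.1,0],[0,0,0,0],[0,0,0,0]]]'
python3 - <<'E'
from h import *
from scipy.spatial.transform import Rotation as R
s=observe(); M=R.from_quat(s['tcp_rot']).as_matrix(); print(s['tool_pos'],s['wrist_force'],s['gripper_width'],s['grip_force'])
t=np.array([.503,-.1537,.2125]); print((M.T@(t-s['tool_pos'])/.05).round(3))
W=cloud(grab('side')); q=W[(W[...,2]>.165)&(W[...,2]<.25)&(abs(W[...,0]-.55)<.06)&(abs(W[...,1]-.163)<.06)]; print(len(q))
E
```

```text
t: 9.45
tool_pos: [0.55, 0.1631, 0.2145]
tcp_rot: [0.948, 0.317, -0.0, -0.0]
wrist_force: [-0.1, 0.9, -2.5]
gripper_width: 0.166
grip_force: 30.0
[0.55002802 0.16306617 0.21448193] [-0.14829063  0.94380457 -2.54540253] 0.1662115085896979 29.997415244579315
[-4.562  4.495  0.042]
903
```

```bash
python3 -m inch '[[[-0.1,0.1,0,0],[-0.2,0.2,0,0],[-0.25,0.25,0,0],[-0.25,0.25,0,0],[-0.25,0.25,0,0],[-0.25,0.25,0,0],[-0.25,0.25,0,0],[-0.25,0.25,0,0],[-0.25,0.25,0,0],[-0.25,0.25,0,0],[-0.25,0.25,0,0],[-0.25,0.25,0,0],[-0.25,0.25,0,0],[-0.25,0.25,0,0],[-0.25,0.25,0,0],[-0.25,0.25,0,0],[-0.25,0.25,0,0],[-0.25,0.25,0,0],[-0.2,0.15,0,0],[-0.07,0.05,0,0]]]'
python3 -m inch '[[[0,0,0,0.4],[0,0,0,0.4],[0,0,0,0.4],[0,0,0,0.4],[0,0,0,0.4],[0,0,0,0.4],[0,0,0,0.3],[0,0,0,0],[0,0,0,0],[0,0,0,0]]]'
cat > st.py <<'E'
from h import *
from scipy.spatial.transform import Rotation as R
s=observe(); M=R.from_quat(s['tcp_rot']).as_matrix(); print(round(s['t'],2),s['tool_pos'].round(4),'F',s['wrist_force'].round(1),'Tq',s['wrist_torque'].round(2),'w',round(s['gripper_width'],3),'yaw',np.degrees(np.arctan2(M[1,0],M[0,0])).round(2))
t=np.array([.503,-.1538,.1725]); print((M.T@(t-s['tool_pos'])/.05).round(3))
E
python3 st.py; python3 - <<'E'
from h import *
d=grab('side'); cv2.imwrite('pics/g2.png',cv2.resize(d['frame'][180:300,175:335],(800,600))[...,::-1])
W=cloud(d)
q=W[160:330,180:330].reshape(-1,3); q=q[(abs(q[:,0]-.503)<.055)&(abs(q[:,1]+.154)<.055)]
c=q[(q[:,2]>.178)&(q[:,2]<.188)]; print('flange',len(c), c.min(0),c.max(0), cv2.minEnclosingCircle(c[:,:2].astype(np.float32)))
E
```

```text
t: 11.5
tool_pos: [0.5021, -0.1557, 0.2148]
tcp_rot: [0.949, 0.316, -0.0, 0.0]
wrist_force: [-0.4, 0.1, -1.9]
gripper_width: 0.171
grip_force: 30.0
t: 12.5
tool_pos: [0.5029, -0.1539, 0.2149]
tcp_rot: [0.991, 0.134, -0.0, -0.0]
wrist_force: [-0.1, 0.2, -2.5]
gripper_width: 0.168
grip_force: 30.0
12.5 [ 0.5029 -0.1539  0.2149] F [-0.1  0.2 -2.5] Tq [ 0.    0.02 -0.01] w 0.168 yaw 15.42
[ 0.002 -0.002  0.849]
flange 145 [ 0.46065352 -0.20102647  0.1817143 ] [ 0.54972261 -0.13152423  0.1879919 ] ((0.5044710636138916, -0.15611021220684052), 0.04636729136109352)
```

View pics/g2.png

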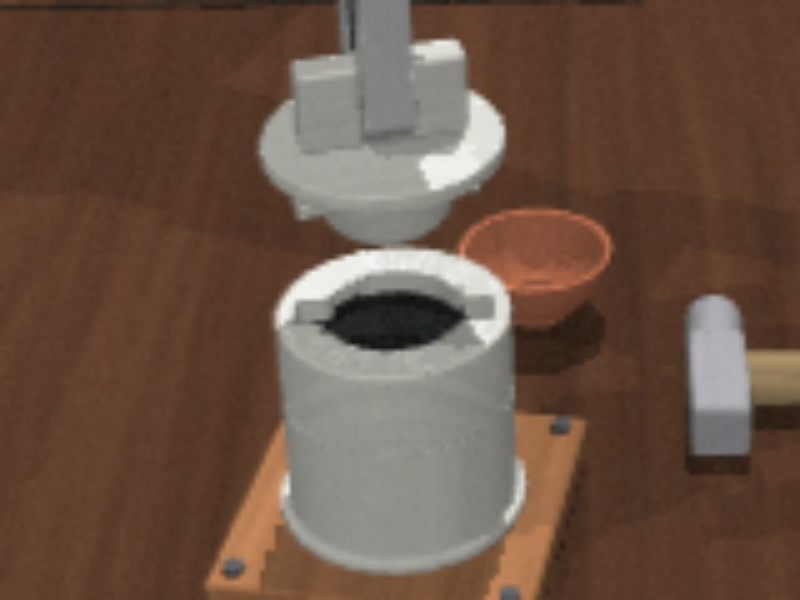

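The lid hangs level, centred above the mouth, with the slots visible at crop (315,310) and (480,305). I'll lower it to just above contact.

```bash
python3 -m inch '[[[0,0,0.15,0],[0,0,0.2,0],[0,0,0.2,0],[0,0,0.15,0],[0,0,0.1,0],[0,0,0.07,0],[0,0,0.05,0],[0,0,0.03,0],[0,0,0,0],[0,0,0,0]]]'; python3 st.py
python3 -m inch '[[[0,0,0.02,0],[0,0,0.02,0],[0,0,0.02,0],[0,0,0,0],[0,0,0,0]]]'; python3 st.py
```

```text
t: 13.55
tool_pos: [0.5032, -0.1542, 0.1678]
tcp_rot: [0.991, 0.134, 0.0, 0.0]
wrist_force: [0.0, -0.7, -1.8]
gripper_width: 0.168
grip_force: 30.0
13.55 [ 0.5032 -0.1542  0.1678] F [ 0.  -0.7 -1.8] Tq [0.04 0.03 0.02] w 0.168 yaw 15.38
[-0.002 -0.008 -0.093]
t: 14.05
tool_pos: [0.503, -0.1541, 0.1644]
tcp_rot: [0.991, 0.134, -0.0, 0.0]
wrist_force: [-0.8, 0.5, -2.3]
gripper_width: 0.169
grip_force: 30.0
14.05 [ 0.503  -0.1541  0.1644] F [-0.8  0.5 -2.3] Tq [-0.01  0.01  0.01] w 0.169 yaw 15.38
[ 0.002 -0.005 -0.162]
```

```bash
python3 -m inch '[[[0,0,0.02,0],[0,0,0,0],[0,0,0,0]]]'; python3 st.py;
```

```text
t: 14.35
tool_pos: [0.5031, -0.1541, 0.1643]
tcp_rot: [0.991, 0.134, 0.0, 0.0]
wrist_force: [-1.7, 1.5, 4.0]
gripper_width: 0.171
grip_force: 30.0
14.35 [ 0.5031 -0.1541  0.1643] F [-1.7  1.5  4. ] Tq [0.23 0.41 0.02] w 0.171 yaw 15.38
[-0.    -0.006 -0.163]
```

```bash
python3 -m inch '[[[0,0,0.02,0],[0,0,0,0],[0,0,0,0]]]'; python3 st.py;
```

```text
t: 14.65
tool_pos: [0.5031, -0.1541, 0.1643]
tcp_rot: [0.991, 0.134, 0.001, 0.0]
wrist_force: [-4.1, 2.2, 7.1]
gripper_width: 0.171
grip_force: 30.0
14.65 [ 0.5031 -0.1541  0.1643] F [-4.1  2.2  7.1] Tq [0.32 0.69 0.06] w 0.171 yaw 15.38
[-0.001 -0.005 -0.164]
```

The lid rests on the collar at the expected height with about 9 N. Now I'll turn it clockwise and feel for the slots.

```bash
python3 -m inch '[[[0,0,0,0.15],[0,0,0,0.15],[0,0,0,0.15],[0,0,0,0.15],[0,0,0,0.15],[0,0,0,0.15],[0,0,0,0.15],[0,0,0,0.15],[0,0,0,0],[0,0,0,0]]]'; python3 st.py
python3 -m inch '[[[0,0,0,0.15],[0,0,0,0.15],[0,0,0,0.15],[0,0,0,0.15],[0,0,0,0],[0,0,0,0]]]'; python3 st.py
```

```text
t: 15.65
tool_pos: [0.5039, -0.1543, 0.1633]
tcp_rot: [0.999, 0.05, 0.001, 0.0]
wrist_force: [0.6, 0.4, 5.8]
gripper_width: 0.169
grip_force: 30.0
15.65 [ 0.5039 -0.1543  0.1633] F [0.6 0.4 5.8] Tq [ 0.14 -0.37 -0.05] w 0.169 yaw 5.77
[-0.017 -0.011 -0.184]
t: 16.25
tool_pos: [0.5029, -0.154, 0.1621]
tcp_rot: [1.0, 0.009, -0.0, -0.0]
wrist_force: [0.4, -0.2, -2.1]
gripper_width: 0.17
grip_force: 30.0
16.25 [ 0.5029 -0.154   0.1621] F [ 0.4 -0.2 -2.1] Tq [0.   0.   0.01] w 0.17 yaw 0.98
[ 0.003 -0.004 -0.208]
```

The lid has dropped into the slots at yaw 1°. Next is pressing it down.

```bash
python3 -m inch '[[[0,0,0.04,0],[0,0,0.04,0],[0,0,0.04,0],[0,0,0.04,0],[0,0,0.04,0],[0,0,0,0],[0,0,0,0]]]'; python3 st.py
```

```text
t: 16.95
tool_pos: [0.5032, -0.1541, 0.1531]
tcp_rot: [1.0, 0.009, 0.0, 0.0]
wrist_force: [-1.2, 0.3, 4.0]
gripper_width: 0.169
grip_force: 30.0
16.95 [ 0.5032 -0.1541  0.1531] F [-1.2  0.3  4. ] Tq [0.15 0.34 0.01] w 0.169 yaw 0.98
[-0.004 -0.007 -0.387]
```

```bash
python3 -m inch '[[[0,0,0.04,0],[0,0,0.04,0],[0,0,0.04,0],[0,0,0.04,0],[0,0,0.01,0],[0,0,0,0],[0,0,0,0]]]'; python3 st.py
```

```text
t: 17.65
tool_pos: [0.5032, -0.1541, 0.1456]
tcp_rot: [1.0, 0.009, 0.001, 0.0]
wrist_force: [-3.5, 2.6, 9.2]
gripper_width: 0.166
grip_force: 30.0
17.65 [ 0.5032 -0.1541  0.1456] F [-3.5  2.6  9.2] Tq [ 0.31  0.7  -0.01] w 0.166 yaw 0.98
[-0.004 -0.007 -0.538]
```

```bash
python3 -m inch '[[[0,0,0,0.2],[0,0,0,0.3],[0,0,0,0.3],[0,0,0,0.3],[0,0,0,0.3],[0,0,0,0.3],[0,0,0,0.3],[0,0,0,0.3],[0,0,0,0.3],[0,0,0,0.3],[0,0,0,0.3],[0,0,0,0.3],[0,0,0,0.3],[0,0,0,0.3],[0,0,0,0.3],[0,0,0,0.3],[0,0,0,0.2],[0,0,0,0],[0,0,0,0]]]'; python3 st.py
```

```text
t: 19.55
tool_pos: [0.5045, -0.1552, 0.1462]
tcp_rot: [0.945, -0.327, 0.003, 0.001]
wrist_force: [-0.2, -0.8, 8.1]
gripper_width: 0.166
grip_force: 30.0
19.55 [ 0.5045 -0.1552  0.1462] F [-0.2 -0.8  8.1] Tq [-0.08  0.26 -0.01] w 0.166 yaw -38.23
[-0.037 -0.004 -0.526]
```

```bash
python3 -m inch '[[[0,0,0,0.15],[0,0,0,0.15],[0,0,0,0.15],[0,0,0,0.15],[0,0,0,0],[0,0,0,0]]]'; python3 st.py
```

```text
t: 20.15
tool_pos: [0.5044, -0.1552, 0.1462]
tcp_rot: [0.93, -0.367, 0.003, 0.001]
wrist_force: [-0.6, -0.9, 9.0]
gripper_width: 0.165
grip_force: 30.0
20.15 [ 0.5044 -0.1552  0.1462] F [-0.6 -0.9  9. ] Tq [-0.06  0.28  0.  ] w 0.165 yaw -43.03
[-0.037 -0.002 -0.526]
```

```bash
python3 -m inch '[[[0,0,0,0.15],[0,0,0,0.15],[0,0,0,0],[0,0,0,0]]]'; python3 st.py
```

```text
t: 20.55
tool_pos: [0.5044, -0.1552, 0.1463]
tcp_rot: [0.922, -0.386, 0.003, 0.001]
wrist_force: [-0.9, -1.1, 9.2]
gripper_width: 0.171
grip_force: 30.0
20.55 [ 0.5044 -0.1552  0.1463] F [-0.9 -1.1  9.2] Tq [-0.09  0.24  0.02] w 0.171 yaw -45.43
[-0.038 -0.001 -0.525]
```

```bash
python3 -m inch '[[[0,0,0,0.15],[0,0,0,0.15],[0,0,0,0],[0,0,0,0]]]'; python3 st.py
```

```text
t: 20.95
tool_pos: [0.5044, -0.1553, 0.1463]
tcp_rot: [0.914, -0.405, 0.003, 0.001]
wrist_force: [-0.8, -1.2, 8.7]
gripper_width: 0.17
grip_force: 30.0
20.95 [ 0.5044 -0.1553  0.1463] F [-0.8 -1.2  8.7] Tq [-0.03  0.25 -0.  ] w 0.17 yaw -47.84
[-0.038  0.001 -0.525]
```

```bash
python3 -m inch '[[[0,0,0,0.15],[0,0,0,0.1],[0,0,0,0],[0,0,0,0]]]'; python3 st.py
```

```text
t: 21.35
tool_pos: [0.5045, -0.1552, 0.1463]
tcp_rot: [0.907, -0.421, 0.003, 0.0]
wrist_force: [-0.7, -0.7, 9.7]
gripper_width: 0.17
grip_force: 30.0
21.35 [ 0.5045 -0.1552  0.1463] F [-0.7 -0.7  9.7] Tq [-0.05  0.2   0.12] w 0.17 yaw -49.82
[-0.038  0.003 -0.525]
```

```bash
python3 -m inch '[[[0,0,0,0.1],[0,0,0,0],[0,0,0,0]]]'; python3 st.py
```

```text
t: 21.65
tool_pos: [0.5045, -0.1552, 0.1463]
tcp_rot: [0.904, -0.427, 0.003, 0.0]
wrist_force: [-0.8, -1.1, 9.0]
gripper_width: 0.165
grip_force: 30.1
21.65 [ 0.5045 -0.1552  0.1463] F [-0.8 -1.1  9. ] Tq [-0.04  0.21  0.32] w 0.165 yaw -50.57
[-0.038  0.005 -0.525]
```

Torque rises at −50°, so this is the stop. I'll let the lid spring up into the notches.

```bash
python3 -m inch '[[[0,0,-0.03,0],[0,0,-0.03,0],[0,0,-0.03,0],[0,0,-0.03,0],[0,0,-0.02,0],[0,0,0,0],[0,0,0,0]]]'; python3 st.py
```

```text
t: 22.35
tool_pos: [0.5042, -0.1549, 0.1511]
tcp_rot: [0.904, -0.428, 0.002, 0.0]
wrist_force: [3.9, -3.3, 2.0]
gripper_width: 0.169
grip_force: 30.1
22.35 [ 0.5042 -0.1549  0.1511] F [ 3.9 -3.3  2. ] Tq [-0.67 -0.87  0.33] w 0.169 yaw -50.62
[-0.032  0.004 -0.428]
```

```bash
python3 -m inch '[[[0,0,0,0],[0,0,0,0],[0,0,0,0],[0,0,0,0],[0,0,0,0],[0,0,0,0],[0,0,0,0],[0,0,0,0]]]' -1; python3 st.py
python3 -m inch '[[[0,0,-0.1,0],[0,0,-0.2,0],[0,0,-0.3,0],[0,0,-0.3,0],[0,0,-0.3,0],[0,0,-0.3,0],[0,0,-0.3,0],[0,0,-0.3,0],[0,0,-0.2,0],[0,0,-0.1,0],[0,0,0,0],[0,0,0,0]]]'; python3 st.py
python3 - <<'E'
from h import *
d=grab('side'); cv2.imwrite('pics/g3.png',cv2.resize(d['frame'][130:310,175:415],(800,600))[...,::-1])
for n in('side','top'):
    W=cloud(grab(n)); q=W.reshape(-1,3); q=q[(abs(q[:,0]-.503)<.055)&(abs(q[:,1]+.154)<.055)]
    h=q[(q[:,2]>.142)&(q[:,2]<.17)]; print(n,len(h)); 
    if len(h)<20: continue
    print('top z',np.percentile(h[:,2],[50,90,97])); f=q[(q[:,2]>.117)&(q[:,2]<.134)]; print('flange med',np.median(f[:,2]))
    print(cv2.minAreaRect(h[:,:2].astype(np.float32)))
E
```

```text
t: 23.15
tool_pos: [0.503, -0.1541, 0.151]
tcp_rot: [0.904, -0.428, 0.0, 0.0]
wrist_force: [0.5, 0.2, 0.5]
gripper_width: 0.813
grip_force: 0.0
23.15 [ 0.503  -0.1541  0.151 ] F [0.5 0.2 0.5] Tq [ 0.09 -0.01 -0.03] w 0.813 yaw -50.62
[-0.005 -0.003 -0.43 ]
t: 24.35
tool_pos: [0.5028, -0.154, 0.2703]
tcp_rot: [0.904, -0.428, -0.001, 0.0]
wrist_force: [0.5, 0.2, 1.0]
gripper_width: 0.997
grip_force: 0.0
24.35 [ 0.5028 -0.154   0.2703] F [0.5 0.2 1. ] Tq [ 0.12 -0.01  0.05] w 0.997 yaw -50.62
[ 0.002 -0.006  1.955]
side 316
top z [0.15642193 0.15958459 0.16021159]
flange med 0.1257843921380496
((0.5068772435188293, -0.15751664340496063), (0.017268899828195572, 0.06371106207370758), 40.90456008911133)
top 226
top z [0.15916854 0.16121928 0.1619097 ]
flange med 0.12697592143453718
((0.5014683604240417, -0.15185602009296417), (0.016683192923665047, 0.05606498569250107), 40.13410186767578)
```

View pics/g3.png

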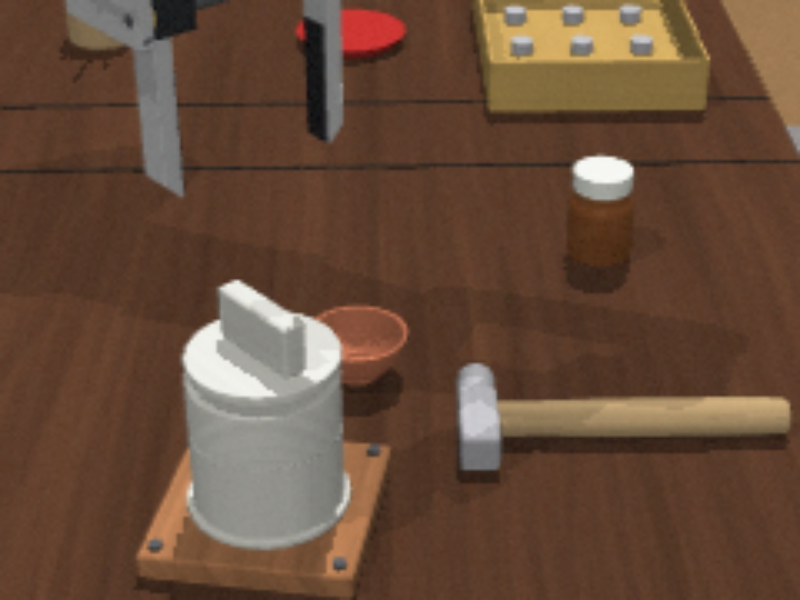

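The lid sits on the pot at crop (262,355). Its handle is at −50° and its top is at 0.159 m, so the lid origin is at 89 mm and it is locked. The bowl, jar and hammer are undisturbed and the gripper is clear.

```bash
python3 -c "
from h import *
print(job.job_done())"
```

```text
the job is handed in; nothing more can be done
None
```

The pot is closed: the lid is turned clockwise to the stop and has sprung up into its locking notches (origin about 89 mm up), force readings after each move stayed below about 12 N, the bowl, jar and hammer were left alone, and the job was handed in at about 24.5 s.

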